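# Batch hose fittings through the tipping skip

### The job

Put every loose hose fitting from the bench into the yellow tipping skip and push the grey tray fully home under the skip's lip. Then tip the skip over past its detent, right to its stop, so that it dumps the fittings into the tray, and ease it back fully upright by its red bar without letting it swing or slam back. Finally slide the tray out by its red grip until the grip is level with the green marker clip, with every fitting lying in the tray, and leave the tape roll and the jar where they are.

Things in the scene. Friction and masses are not known exactly. Their poses are not given: they have to be found in the camera images.
- fitting1: hose fitting, one of up to five alike (absent ones read None). 46 mm tall: a brass hexagon foot 40 mm across its corners, 12 mm high, and above it a black ribbed round stem 30 mm in diameter, 34 mm tall. 50 g. Origin: centre of the underside of the foot; z runs up the stem. Starts standing on the bench; may be knocked aside or over
- fitting2: hose fitting, one of up to five alike (absent ones read None). 46 mm tall: a brass hexagon foot 40 mm across its corners, 12 mm high, and above it a black ribbed round stem 30 mm in diameter, 34 mm tall. 50 g. Origin: centre of the underside of the foot; z runs up the stem. Starts standing on the bench; may be knocked aside or over
- fitting3: hose fitting, one of up to five alike (absent ones read None). 46 mm tall: a brass hexagon foot 40 mm across its corners, 12 mm high, and above it a black ribbed round stem 30 mm in diameter, 34 mm tall. 50 g. Origin: centre of the underside of the foot; z runs up the stem. Starts standing on the bench; may be knocked aside or over
- fitting4: hose fitting, one of up to five alike (absent ones read None). 46 mm tall: a brass hexagon foot 40 mm across its corners, 12 mm high, and above it a black ribbed round stem 30 mm in diameter, 34 mm tall. 50 g. Origin: centre of the underside of the foot; z runs up the stem. Starts standing on the bench; may be knocked aside or over
- fitting5: hose fitting, one of up to five alike (absent ones read None). 46 mm tall: a brass hexagon foot 40 mm across its corners, 12 mm high, and above it a black ribbed round stem 30 mm in diameter, 34 mm tall. 50 g. Origin: centre of the underside of the foot; z runs up the stem. Starts standing on the bench; may be knocked aside or over
- skip (a joint): tilt of the yellow skip, rad: 0 = upright on its stop, growing as it tips to +y over the tray, 1.75 = dump stop. A spring detent and its weight hold it: 2 to 3 N at the bar starts it, past 0.7 (empty) to 0.9 rad (loaded) it falls over and stays at the dump stop. Coming back it must be pulled over the same hump, below which it is pulled down hard: let go there it slams at up to 6 rad/s
- skip_hinge (a point): centre of the skip's hinge line on the fixed station, 125 mm above the bench; fixed. x = along the hinge line, away from the robot; y = the tipping direction, towards the tray and along its track; z up.  Let fall over freely, the skip may throw a fitting past the tray. Two blue hinge pillars stand 102 mm to either side along x, 140 mm tall
- skip_pan (a point): centre of the skip's inner floor (turns with the skip; at tilt 0 axes as skip_hinge, and 67.5 mm to the -y side of the hinge, at hinge height). Floor 164 mm in x by 139 mm in y; side and back walls 55 mm high, 4 mm thick; the front (+y) is a sloping chute plate that rises 45 mm over 35 mm outwards, the hinge at its foot
- skip_bar (a point): middle of the skip's red round handle bar (turns with the skip), 12 mm thick, 124 mm long along x. At tilt 0 it is 175 mm to the -y side of the hinge and 100 mm above it, clear of the back wall; it circles the hinge line (radius 202 mm). Pinch it from above, fingers closing along y: it turns between the pads and can be held all the way, both directions
- tray (a joint): position of the grey tray on its track, m: 0 = fully home under the skip's lip (end stop), growing as it slides out along station +y, 0.20 = outer end. About 2 N of friction; it stays where it is left
- tray_in (a point): centre of the tray's inner floor (moves with the tray; axes as skip_hinge). 200 mm in x by 170 mm in y outside, walls 4 mm thick, rim 54 mm above this point and 75 mm above the bench
- tray_grip (a point): grip point on the tray's red upright tab, on the robot's side of the tray (moves with the tray; axes as skip_hinge). Tab 26 mm in x, 16 mm in y; its top is 19 mm above this point, 111 mm above the bench. Pinch from above with the fingers closing along y
- marker: green marker clip on the bench along the robot's side of the track, 24 x 16 x 16 mm, white line on top; its place along the track varies. Origin: middle of its underside; axes as skip_hinge. The tray is out far enough when tray_grip has the same station-y as this origin
- tape: cardboard-brown roll of tape lying flat, 90 mm across, 45 mm high; leave it alone. Origin: centre of its underside
- jar: blue jar with white cap, 60 mm across, 90 mm high; leave it alone. Origin: centre of its underside
There are look-alikes about, which are no part of the job. Leave any orange look-alike of the fitting3 alone.

How it is judged:
By the outcome, as a careful person would: the job done as asked, in the order asked, and still so for the second after the job is handed in, with the robot touching nothing.
Of fitting1, fitting2, fitting3, fitting4, fitting5 only 3 to 5 are there at a start; the rules pass over those that are not, and their reading is None.
At some moment in a run one of fitting1, fitting2, fitting3, fitting4, fitting5 may be knocked a few centimetres aside while the robot is not near it.
It also fails if it takes over 210 s, if anything falls off the work surface, if the arm or the gripper's body presses on something with over 40 N, if the wrist force passes 120 N, or if a joint passes its speed limit or range.

### The arm

A 6-joint arm with a two-finger parallel gripper is mounted at the origin on the work surface. World frame = base frame: x ahead of the robot, y to its left, z up, the work surface at z = 0. Lengths are in mm, angles in rad, forces in N, time in s.
With the tool pointing down it reaches from about 350 to 975 mm from the base axis. Payload 7.1 kg.
Tool frame: the origin (TCP) lies at the very end of the fingers, on their centre line; the grasp point (between the pads) lies ctrl.hold_point_z behind it (ctrl.hold_point_z is the distance from the TCP to the grasp point, in mm); z points along the fingers, y is the line along which they close (so a half turn about z gives the same grasp; the last joint's range is limited). The gripper opens to 88 mm and grips with 3 to 60 N. Pads are 20 mm wide; open, the fingers measure 115 mm over their backs; the gripper's body (75 mm by 178 mm) begins 61 mm behind the grasp point.
Start: joints at [1.231, 0.423, 1.63, -0, 1.089, -0.019], TCP at [197.047, 593.108, 222.675] pointing down, gripper open.
Joint ranges: [-3, 3], [-0.9, 2.11], [0.09, 2.58], [-1.31, 4.45], [0.11, 2.69], [-2.54, 2.54]. Speed limits (rad/s): [2.39, 2.39, 3.01, 3.14, 3.14, 3.14].

### API

Orientations are given as a rotation vector (axis times angle).
In Python, from workcell import ctrl gives the robot as it stands. The module is installed in compiled form; this text tells all that it offers.
- The arm moves only by the shell command python3 -m creep 'ROWS'. ROWS is JSON, a list of rows, each an object with "translation": the shift along the tool's x, y, z in mm, a list of three; "angular": the turn, a rotation vector about the tool's x, y, z in rad, a list of three; "jaw": the opening, from 0 (shut) to 1 (fully open). A call has exactly 8 rows; each row is the pose to reach, as a shift and turn from the pose commanded when the call began, along the tool's axes at that moment; what a row does not reach only later rows make up. A row lasts 1/8 s, in which the tool goes at most 62.5 mm and 10.7 degrees, less where a joint would pass 70% of its speed; a pose out of reach is approached as far as the arm can. A call with a gripper value outside its range is refused whole. The fingers move at their own pace and stop on an object; the grip force is fixed at half the most. Time passes only in rows, so rows that repeat a pose let the fingers close, or fill a call up. It gives the time, the measured TCP pose, the force, the opening and the grip force at its end, in the units of the state.
- ctrl.get_obs(): the state, without advancing time (a new reading comes with each control period).
- ctrl.get_image(name): name is "scene" or "top" or "wrist"; returns the picture (420x560x3 uint8, red, green, blue); there is no depth.
- ctrl.camera_info(name): a dict with "camera_matrix" (3x3 intrinsics, pixels), "distortion" ([k1, k2, p1, p2, k3] as OpenCV has them; the pictures are not rectified), "world_from_camera" (4x4, takes a point from camera to world coordinates). Camera axes: x right, y up, looking along -z (the intrinsics and any distortion apply to the point x, -y, -z); pixel columns grow to the right and rows downward; lengths in mm; the calibration is good to about 2 mm. A picture is of the moment at which its call begins: read the wrist's pose just before it. camera_info takes no time and is no camera call; for the wrist camera it gives the pose at the moment of the call.
- ctrl.close_job(): hands the job in; it is judged then, once.
Trained networks look in the newest picture that a camera, given by its name, has taken for a name from the list of things; names that differ only in an ending like _2 or _b are one class to them, and where a whole thing is asked for, a point or a joint stands for the part that bears it (a point fixed in the world has none). Each returns a list of dicts, best first, with "score" (0 to 1); they miss things now and then, are a little off and sometimes report something else, mostly with a low value. They report only what shows in the picture. A call takes as long as a camera call. They do not tell look-alikes from the thing itself.
- ctrl.look_for(camera, label): "rect" ([left, top, right, bottom] in pixels, round what is visible of it).
The state is a dict: "t": time; "qpos": joint angles; "qvel": joint speeds; "joint_torque": joint torques, N m; "ee_pos": TCP position; "orientation": TCP orientation; "ft_force": force on the tool from outside, world axes, zero at the start; "moment": the same for the moment, N m; "width": finger opening in mm; "grasp_force": force on a finger pad.
Only numpy, scipy, OpenCV 4.12 (cv2) and the standard library are available. Lean on these libraries where they do the work, as an engineer would, in place of code of your own. Each camera call takes 0.05 s, during which the arm holds its last target. There are 200 camera calls.

## Working session

There is one attempt and no reset: what is moved stays moved. The work goes in short steps, Python scripts to look and compute and a shell command to move; the robot and the scene stay as the last step left them, time stands still between calls to the robot, and variables do not carry over. Pictures are saved under pics/ and viewed, at most 14 in all, crops included, and the job is handed in when it is done.

```bash
mkdir -p pics; cat > h.py <<'E'
import numpy as np, cv2
from workcell import ctrl
def ray(cam,u,v,info=None):
    i=info or ctrl.camera_info(cam); K=np.array(i["camera_matrix"],float);D=np.array(i["distortion"],float);T=np.array(i["world_from_camera"],float)
    p=cv2.undistortPoints(np.array([[[u,v]]],float),K,D)[0,0]
    return T[:3,3],T[:3,:3]@np.array([p[0],-p[1],-1.])
def atz(cam,u,v,z,info=None):
    o,d=ray(cam,u,v,info); return (o+d*(z-o[2])/d[2]).round(1)
def proj(cam,P,info=None):
    i=info or ctrl.camera_info(cam);K=np.array(i["camera_matrix"],float);D=np.array(i["distortion"],float);T=np.array(i["world_from_camera"],float)
    q=(np.array(P,float).reshape(-1,3)-T[:3,3])@T[:3,:3]; q=q*[1,-1,-1]
    return cv2.projectPoints(q,np.zeros(3),np.zeros(3),K,D)[0][:,0].round(1)
def snap(cam,name):
    im=np.array(ctrl.get_image(cam)); cv2.imwrite(f"pics/{name}.png",im[:,:,::-1]); return im
E
python3 - <<'E'
from h import *
o=ctrl.get_obs();print(o, ctrl.hold_point_z)
for c in("top","scene"):
    snap(c,c+"0");i=ctrl.camera_info(c);print(c,np.array(i["world_from_camera"]).round(2).tolist(),np.array(i["camera_matrix"]).round(0).tolist())
    for l in("fitting1","skip","skip_bar","tray","tray_grip","marker","tape","jar"):
        for r in ctrl.look_for(c,l)[:7]: print(l,round(r["score"],2),np.round(r["rect"]).tolist())
E
```

```text
{'t': 0.0, 'qpos': array([ 1.23101870e+00,  4.23824294e-01,  1.63066339e+00, -3.90196111e-05,
        1.08859295e+00, -1.90176162e-02]), 'qvel': array([ 0.00099483, -0.00124704,  0.00050711, -0.00067794, -0.0012798 ,
       -0.00044676]), 'joint_torque': array([-3.59106140e-03, -5.44609845e+01, -2.73660475e+01,  6.40765205e-02,
        2.27695971e-02, -1.66943855e-04]), 'ee_pos': array([196.87111349, 592.61452168, 221.92247737]), 'orientation': array([-5.01626243e-01, -3.10105073e+00,  2.30933197e-03]), 'ft_force': array([ 0.24882103,  1.11689447, -0.24852274]), 'moment': array([0.01907364, 0.02338551, 0.00254281]), 'grasp_force': 0.0, 'width': 87.77372491649075} 18.700000000000003
top [[-0.11, 0.97, -0.22, 351.74], [-0.99, -0.1, 0.02, -36.3], [-0.0, 0.22, 0.98, 1417.31], [0.0, 0.0, 0.0, 1.0]] [[482.0, 0.0, 286.0], [0.0, 482.0, 215.0], [0.0, 0.0, 1.0]]
fitting1 0.73 [395.0, 221.0, 408.0, 234.0]
fitting1 0.72 [363.0, 246.0, 375.0, 259.0]
fitting1 0.6 [363.0, 208.0, 375.0, 223.0]
fitting1 0.56 [360.0, 169.0, 393.0, 202.0]
fitting1 0.48 [397.0, 263.0, 413.0, 275.0]
fitting1 0.41 [335.0,
[... 517 characters left out ...]
.42, -441.09], [0.02, 0.86, 0.51, 658.1], [0.0, 0.0, 0.0, 1.0]] [[415.0, 0.0, 273.0], [0.0, 415.0, 206.0], [0.0, 0.0, 1.0]]
fitting1 0.75 [151.0, 254.0, 171.0, 278.0]
fitting1 0.73 [156.0, 285.0, 174.0, 304.0]
fitting1 0.67 [109.0, 252.0, 126.0, 273.0]
fitting1 0.66 [144.0, 239.0, 155.0, 260.0]
fitting1 0.62 [113.0, 285.0, 132.0, 308.0]
fitting1 0.51 [180.0, 242.0, 199.0, 266.0]
skip 0.59 [211.0, 172.0, 322.0, 241.0]
skip_bar 0.85 [208.0, 172.0, 321.0, 245.0]
tray 0.81 [314.0, 180.0, 394.0, 252.0]
tray 0.34 [210.0, 175.0, 321.0, 244.0]
tray_grip 0.85 [312.0, 178.0, 394.0, 253.0]
tape 0.84 [132.0, 304.0, 181.0, 357.0]
jar 0.83 [263.0, 284.0, 292.0, 336.0]
jar 0.32 [157.0, 288.0, 173.0, 306.0]
```

View pics/top0.png

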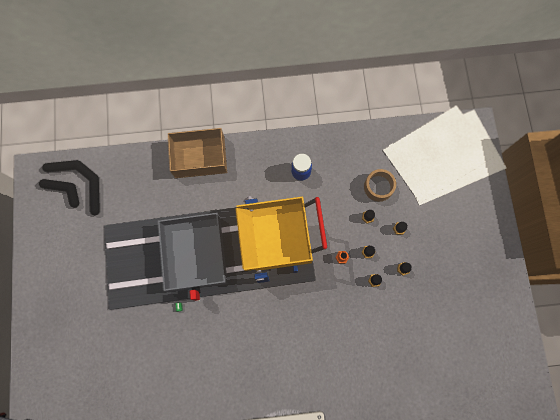

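View pics/scene0.png

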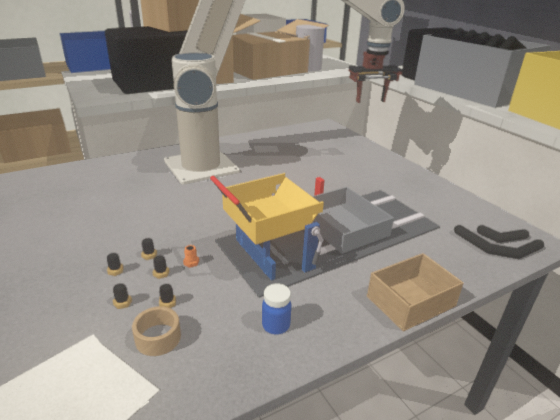

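Five black fittings are at top-view pixels (369,215), (401,228), (369,252), (405,268) and (376,280), with the orange look-alike at (343,257). The skip's pillars are at (251,200) and (262,276), the tray's red grip at (194,294) and the marker at (178,307).

```bash
python3 - <<'E'
from h import *
im=cv2.imread("pics/top0.png");hsv=cv2.cvtColor(im,cv2.COLOR_BGR2HSV)
def blobs(lo,hi,box,mn=8):
    m=cv2.inRange(hsv,np.array(lo),np.array(hi)); k=np.zeros_like(m);l,t,r,b=box;k[t:b,l:r]=m[t:b,l:r]
    n,L,S,C=cv2.connectedComponentsWithStats(k)
    return [(S[j].tolist(),C[j].round(1).tolist()) for j in range(1,n) if S[j,4]>=mn]
print("blue",blobs((100,120,50),(125,255,255),(230,185,310,290)))
print("red",blobs((0,170,90),(6,255,255),(150,180,335,320)))
print("green",blobs((45,90,60),(80,255,255),(150,290,220,320)))
K=[(369,215),(401,228),(369,252),(405,268),(376,280)]
for u,v in K:
    b=blobs((0,0,0),(179,255,60),(u-11,v-12,u+11,v+9)); b=max(b,key=lambda x:x[0][4]); print(b,atz("top",*b[1],40))
S=[(144,239,155,260),(109,252,126,273),(151,254,171,278),(113,285,132,308),(156,285,174,304)]
for s in S: print("scene",atz("scene",(s[0]+s[2])/2,(s[1]+s[3])/2,23))
for s in [(395,221,408,234),(363,246,375,259),(363,208,375,223),(397,263,413,275),(335,252,348,265)]: print("topnet",atz("top",(s[0]+s[2])/2,(s[1]+s[3])/2,25))
a=atz("top",318,199,225);b=atz("top",325,248,225);print("bar",a,b)
print("pillars",atz("top",251,200,140),atz("top",262,276,140))
E
```

```text
blue [([245, 199, 13, 5, 43], [251.0, 200.8]), ([294, 266, 4, 5, 17], [295.2, 268.2]), ([255, 273, 13, 6, 58], [260.6, 275.3])]
red [([315, 197, 12, 52, 223], [320.7, 222.6]), ([190, 290, 10, 10, 85], [194.0, 294.5])]
green [([176, 303, 6, 9, 36], [178.8, 306.9])]
([364, 210, 11, 11, 93], [369.0, 214.9]) [ 632.  -307.1   40. ]
([396, 222, 11, 11, 95], [400.9, 226.8]) [ 587.  -394.1   40. ]
([364, 246, 11, 11, 90], [369.0, 250.7]) [ 527.5 -292.    40. ]
([400, 263, 11, 10, 93], [405.1, 267.5]) [ 468.7 -387.3   40. ]
([371, 274, 11, 11, 93], [375.8, 279.4]) [ 444.1 -299.3   40. ]
scene [ 456.2 -300.7   23. ]
scene [ 473.7 -382.3   23. ]
scene [ 533.5 -292.8   23. ]
scene [ 598.6 -395.5   23. ]
scene [ 633.9 -311.8   23. ]
topnet [ 587.3 -399.4   25. ]
topnet [ 524.2 -294.    25. ]
topnet [ 633.3 -309.8   25. ]
topnet [ 465.8 -390.1   25. ]
topnet [ 515.3 -212.3   25. ]
bar [ 649.5 -147.4  225. ] [ 522.3 -149.6  225. ]
pillars [687.5  27.  140. ] [478.2  16.9 140. ]
```

```bash
cat >> h.py <<'E'
def stw(p,s):  # station-> world; s=(x,y,yaw), p rel. hinge xy, z above bench
    c,n=np.cos(s[2]),np.sin(s[2]); p=np.atleast_2d(np.array(p,float)); return np.c_[s[0]+c*p[:,0]-n*p[:,1],s[1]+n*p[:,0]+c*p[:,1],p[:,2]]
def wst(w,s):
    c,n=np.cos(s[2]),np.sin(s[2]); d=np.atleast_2d(w)-[s[0],s[1],0]; return np.c_[c*d[:,0]+n*d[:,1],-n*d[:,0]+c*d[:,1],d[:,2]].round(1)
E
python3 - <<'E'
from h import *
from scipy.optimize import least_squares
im=cv2.imread("pics/top0.png");hsv=cv2.cvtColor(im,cv2.COLOR_BGR2HSV)
m=cv2.inRange(hsv,np.array((0,170,90)),np.array((6,255,255)));m[:,:312]=0;m[:190]=0;m[255:]=0;m[:,330:]=0
ys,xs=np.nonzero(m);P=np.c_[xs,ys].astype(float);c=P.mean(0);U=np.linalg.svd(P-c)[2][0];print(c,U)
e=P[np.argsort(P[:,1])];ends=[c-22*U*np.sign(U[1]),c+22*U*np.sign(U[1])]
i=ctrl.camera_info("top")
def f(s):
    q=proj("top",stw([[50,-175,228],[-50,-175,228],[102,0,140],[-102,0,140],[0,-175,228]],s),i)
    d=q[0]-q[1];d/=np.linalg.norm(d)
    dirn=(d[0]*U[1]-d[1]*U[0])*45
    return np.r_[dirn,(q[4]-c), .5*(q[2]-[251,200.8]), .5*(q[3]-[260.6,275.3])]
r=least_squares(f,[582,24,0.03],diff_step=1e-3);print(r.x,f(r.x).round(2))
s=r.x
g=atz("top",194,294.5,111);mk=atz("top",178.8,306.9,16);print("grip",g,wst(g,s),"marker",mk,wst(mk,s))
# overlay
big=cv2.resize(im,None,fx=3,fy=3,interpolation=cv2.INTER_CUBIC)
def poly(pts,col):
    q=(proj("top",stw(pts,s),i)*3+1).astype(int); cv2.polylines(big,[q.reshape(-1,1,2)],True,col,1)
poly([[62,-175,231],[-62,-175,231]],(255,255,255))
poly([[x,y,180] for x,y in((82,-137),(-82,-137),(-82,2),(82,2))],(255,0,255))
gy=wst(g,s)[0][1]
for k in (0,): poly([[x,y,75] for x,y in((100,gy-85),(-100,gy-85),(-100,gy+85),(100,gy+85))],(0,255,255))
cv2.imwrite("pics/ov.png",big[510:990,420:1200])
E
```

```text
[320.70403587 222.632287  ] [0.15866383 0.98733266]
[5.82e+02 2.40e+01 3.00e-02] [ 0.1   1.7  -0.23  0.05  0.2  -0.1   0.1 ]
grip [451.5 203.7 111. ] [[-125.1  183.5  111. ]] marker [428.6 266.5  16. ] [[-146.1  247.    16. ]]
```

View pics/ov.png

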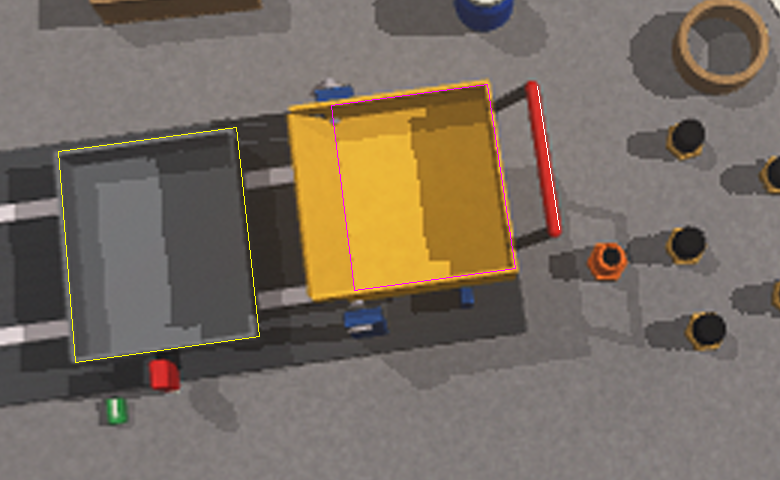

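The overlay agrees with the picture: bar, pan and tray all line up. The tray grip is at station (-125,183) and the marker at station y of about 247. I'm moving above the grip with the tool aligned to the station.

```bash
python3 -m creep '[{"translation":[-45,-36,0],"angular":[0,0,-0.05],"jaw":1},{"translation":[-90,-73,0],"angular":[0,0,-0.1],"jaw":1},{"translation":[-135,-109,0],"angular":[0,0,-0.15],"jaw":1},{"translation":[-180,-145,0],"angular":[0,0,-0.2],"jaw":1},{"translation":[-225,-182,0],"angular":[0,0,-0.25],"jaw":1},{"translation":[-270,-218,0],"angular":[0,0,-0.3],"jaw":1},{"translation":[-315,-255,0],"angular":[0,0,-0.351],"jaw":1},{"translation":[-360,-291,0],"angular":[0,0,-0.351],"jaw":1}]'
cat >> h.py <<'E'
from scipy.spatial.transform import Rotation as Ro
S=(582.,24.,.03)
def pose():
    o=ctrl.get_obs();R=Ro.from_rotvec(o["orientation"]).as_matrix()
    print("t",round(o["t"],2),"tcp st",wst(o["ee_pos"],S)[0],"yerr",round(np.arctan2(R[1,1],R[0,1])-np.pi/2-.03,4),"tilt",R[:2,2].round(3),"w",round(o["width"],1),"F",o["ft_force"].round(1),"g",round(o["grasp_force"],1))
    return o
E
python3 - <<'E'
from h import *
pose();i=ctrl.camera_info("wrist");snap("wrist","w1")
for l in("tray_grip","marker"):
    for r in ctrl.look_for("wrist",l)[:3]: print(l,round(r["score"],2),np.round(r["rect"]))
im=cv2.imread("pics/w1.png");hsv=cv2.cvtColor(im,cv2.COLOR_BGR2HSV)
for nm,lo,hi,z in(("red",(0,170,90),(6,255,255),111),("green",(45,90,60),(80,255,255),16)):
    n,L,St,C=cv2.connectedComponentsWithStats(cv2.inRange(hsv,np.array(lo),np.array(hi)))
    for j in range(1,n):
        if St[j,4]>60: print(nm,St[j],C[j].round(),wst(atz("wrist",*C[j],z,i),S)[0])
E
```

```text
t: 1.9
ee_pos: [447.8, 201.8, 223.0]
orientation: [-0.048, 3.14, 0.001]
ft_force: [-0.2, 0.8, -1.1]
width: 87.8
grasp_force: 0.0
t 1.9 tcp st [-128.8  181.7  223. ] yerr 0.0008 tilt [0.001 0.   ] w 87.8 F [-0.2  0.8 -1.1] g 0.0
tray_grip 0.93 [186. 177. 369. 403.]
marker 0.94 [328. 160. 345. 181.]
red [265 189  21  41 688] [275. 211.] [-125.2  183.9  111. ]
green [324 160  17  23 216] [332. 170.] [-144.3  244.3   16. ]
```

View pics/w1.png

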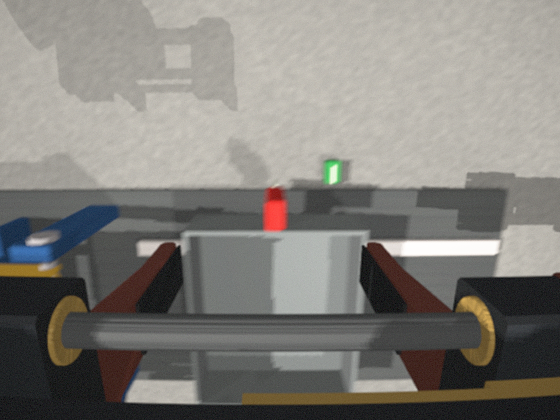

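The wrist view shows the red tab at (275,205) and the marker at (333,170). I'm descending, pinching and pushing inwards.

```bash
python3 -m creep '[{"translation":[0,2,45],"angular":[0,0,0],"jaw":1},{"translation":[0,2,90],"angular":[0,0,0],"jaw":1},{"translation":[0,2,125],"angular":[0,0,0],"jaw":1},{"translation":[0,2,141],"angular":[0,0,0],"jaw":0.6},{"translation":[0,2,141],"angular":[0,0,0],"jaw":0},{"translation":[0,2,141],"angular":[0,0,0],"jaw":0},{"translation":[0,2,141],"angular":[0,0,0],"jaw":0},{"translation":[0,2,141],"angular":[0,0,0],"jaw":0}]'
python3 -m creep '[{"translation":[0,-10,0],"angular":[0,0,0],"jaw":0},{"translation":[0,-20,0],"angular":[0,0,0],"jaw":0},{"translation":[0,-30,0],"angular":[0,0,0],"jaw":0},{"translation":[0,-40,0],"angular":[0,0,0],"jaw":0},{"translation":[0,-45,0],"angular":[0,0,0],"jaw":0},{"translation":[0,-50,0],"angular":[0,0,0],"jaw":0},{"translation":[0,-50,0],"angular":[0,0,0],"jaw":0},{"translation":[0,-50,0],"angular":[0,0,0],"jaw":0}]'
python3 -c "from h import *;pose()"
```

```text
t: 3.05
ee_pos: [447.4, 205.7, 82.5]
orientation: [-0.047, 3.14, 0.001]
ft_force: [0.3, 0.1, 0.7]
width: 40.9
grasp_force: 0.0
t: 4.05
ee_pos: [448.9, 154.9, 82.0]
orientation: [-0.048, 3.14, -0.001]
ft_force: [2.2, -1.8, 7.5]
width: 15.6
grasp_force: 30.0
t 4.05 tcp st [-129.1  134.8   82. ] yerr 0.0003 tilt [ 0.001 -0.   ] w 15.6 F [ 2.2 -1.8  7.5] g 30.0
```

```bash
for k in 1; do python3 -m creep '[{"translation":[0,-3,0],"angular":[0,0,0],"jaw":0},{"translation":[0,-7,0],"angular":[0,0,0],"jaw":0},{"translation":[0,-11,0],"angular":[0,0,0],"jaw":0},{"translation":[0,-15,0],"angular":[0,0,0],"jaw":0},{"translation":[0,-18,0],"angular":[0,0,0],"jaw":0},{"translation":[0,-20,0],"angular":[0,0,0],"jaw":0},{"translation":[0,-20,0],"angular":[0,0,0],"jaw":0},{"translation":[0,-20,0],"angular":[0,0,0],"jaw":0}]'; done
python3 - <<'E'
from h import *
pose(); snap("top","t1")
im=cv2.imread("pics/top0.png")
E
```

```text
t: 5.05
ee_pos: [449.5, 135.2, 81.9]
orientation: [-0.047, 3.14, -0.0]
ft_force: [1.9, -1.1, 4.4]
width: 15.5
grasp_force: 30.0
t 5.05 tcp st [-129.1  115.1   81.9] yerr 0.0002 tilt [ 0.001 -0.   ] w 15.5 F [ 1.9 -1.1  4.4] g 30.0
```

```bash
python3 -m creep '[{"translation":[0,-2,0],"angular":[0,0,0],"jaw":0},{"translation":[0,-4,0],"angular":[0,0,0],"jaw":0},{"translation":[0,-6,0],"angular":[0,0,0],"jaw":0},{"translation":[0,-8,0],"angular":[0,0,0],"jaw":0},{"translation":[0,-10,0],"angular":[0,0,0],"jaw":0},{"translation":[0,-10,0],"angular":[0,0,0],"jaw":0},{"translation":[0,-10,0],"angular":[0,0,0],"jaw":0},{"translation":[0,-10,0],"angular":[0,0,0],"jaw":0}]'
python3 -m creep '[{"translation":[0,-2,0],"angular":[0,0,0],"jaw":0},{"translation":[0,-4,0],"angular":[0,0,0],"jaw":0},{"translation":[0,-6,0],"angular":[0,0,0],"jaw":0},{"translation":[0,-8,0],"angular":[0,0,0],"jaw":0},{"translation":[0,-10,0],"angular":[0,0,0],"jaw":0},{"translation":[0,-10,0],"angular":[0,0,0],"jaw":0},{"translation":[0,-10,0],"angular":[0,0,0],"jaw":0},{"translation":[0,-10,0],"angular":[0,0,0],"jaw":0}]'
```

```text
t: 6.1
ee_pos: [449.9, 125.3, 81.9]
orientation: [-0.048, 3.14, -0.0]
ft_force: [2.0, 0.3, 5.4]
width: 15.8
grasp_force: 30.0
t: 7.1
ee_pos: [450.0, 122.8, 81.9]
orientation: [-0.041, 3.139, 0.016]
ft_force: [-7.8, 59.9, -1.9]
width: 17.5
grasp_force: 30.0
```

The end stop was felt, so the tray is home with the grip at station y of about 103. I'm relaxing, releasing and lifting.

```bash
python3 -m creep '[{"translation":[0,4,0],"angular":[0,0,0],"jaw":0},{"translation":[0,7,0],"angular":[0,0,0],"jaw":0.1},{"translation":[0,7,0],"angular":[0,0,0],"jaw":0.4},{"translation":[0,7,0],"angular":[0,0,0],"jaw":0.6},{"translation":[0,7,-40],"angular":[0,0,0],"jaw":1},{"translation":[0,7,-90],"angular":[0,0,0],"jaw":1},{"translation":[0,7,-140],"angular":[0,0,0],"jaw":1},{"translation":[0,7,-190],"angular":[0,0,0],"jaw":1}]'
python3 - <<'E'
from h import *
o=pose(); snap("top","t2")
for w in([632,-307],[587,-394],[527.5,-292],[468.7,-387],[444,-299],[515,-212]): print(wst([*w,0],S)[0][:2])
im=cv2.imread("pics/t2.png")
cv2.imwrite("pics/t2c.png",cv2.resize(im[140:320,90:430],None,fx=2.3,fy=2.3))
E
```

```text
t: 8.1
ee_pos: [448.6, 121.6, 272.9]
orientation: [0.046, -3.14, 0.001]
ft_force: [-0.3, 0.3, -0.2]
width: 72.6
grasp_force: 0.0
t 8.1 tcp st [-130.4  101.6  272.9] yerr -0.0008 tilt [-0.001 -0.001] w 72.6 F [-0.3  0.3 -0.2] g 0.0
[  40.  -332.4]
[  -7.5 -418. ]
[ -64.  -314.2]
[-125.6 -407.4]
[-147.6 -318.7]
[ -74.  -233.9]
```

View pics/t2c.png

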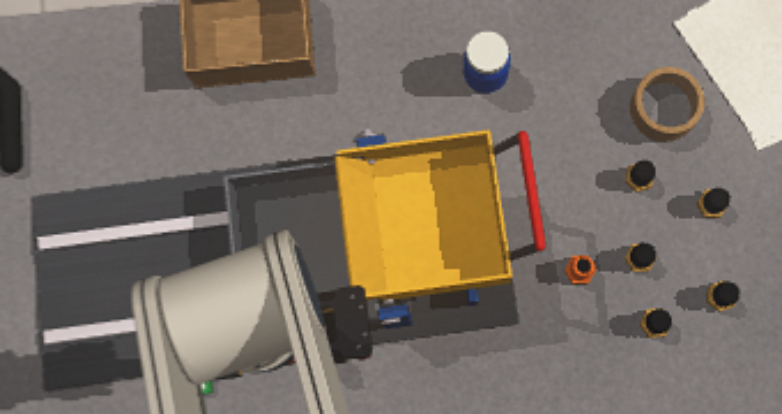

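The tray sits under the skip's lip and the pan is empty. I'm moving above the fittings for one close look.

```bash
python3 -m creep '[{"translation":[0,-55,-10],"angular":[0,0,0],"jaw":0.7},{"translation":[0,-110,-20],"angular":[0,0,0],"jaw":0.7},{"translation":[0,-165,-20],"angular":[0,0,0],"jaw":0.7},{"translation":[0,-220,-20],"angular":[0,0,0],"jaw":0.7},{"translation":[0,-275,-20],"angular":[0,0,0],"jaw":0.7},{"translation":[0,-330,-20],"angular":[0,0,0],"jaw":0.7},{"translation":[0,-385,-20],"angular":[0,0,0],"jaw":0.7},{"translation":[0,-440,-20],"angular":[0,0,0],"jaw":0.7}]'
cat >> h.py <<'E'
def fits(cam="wrist",save=None):
    i=ctrl.camera_info(cam); im=np.array(ctrl.get_image(cam))
    if save: cv2.imwrite(f"pics/{save}.png",im[:,:,::-1])
    hsv=cv2.cvtColor(im,cv2.COLOR_RGB2HSV)
    for r in ctrl.look_for(cam,"fitting1"):
        l,t,rr,b=[int(round(x)) for x in r["rect"]]; p=hsv[t:b,l:rr].reshape(-1,3)
        if len(p)==0: continue
        org=((p[:,0]<9)&(p[:,1]>170)&(p[:,2]>120)).mean(); blk=(p[:,2]<70).mean()
        c=atz(cam,(l+rr)/2,(t+b)/2,23,i); print(round(r["score"],2),(l,t,rr,b),"st",wst(c,S)[0][:2],"orange",round(org,2),"black",round(blk,2))
E
python3 - <<'E'
from h import *
pose(); fits(save="w2")
E
```

```text
t: 9.15
ee_pos: [461.5, -319.4, 290.9]
orientation: [0.046, -3.14, -0.001]
ft_force: [1.4, 0.6, 0.7]
width: 61.7
grasp_force: 0.0
t 9.15 tcp st [-130.8 -339.7  290.9] yerr -0.001 tilt [-0.001  0.001] w 61.7 F [1.4 0.6 0.7] g 0.0
0.98 (201, 162, 231, 194) st [-127.7 -407.5] orange 0.0 black 0.39
0.96 (331, 207, 365, 242) st [ -68.1 -242.9] orange 0.0 black 0.06
0.86 (264, 284, 290, 316) st [  37.8 -332.4] orange 0.0 black 0.44
0.85 (208, 254, 223, 289) st [  -3.8 -413.3] orange 0.0 black 0.28
0.6 (272, 211, 299, 248) st [ -61.6 -322. ] orange 0.0 black 0.39
```

View pics/w2.png

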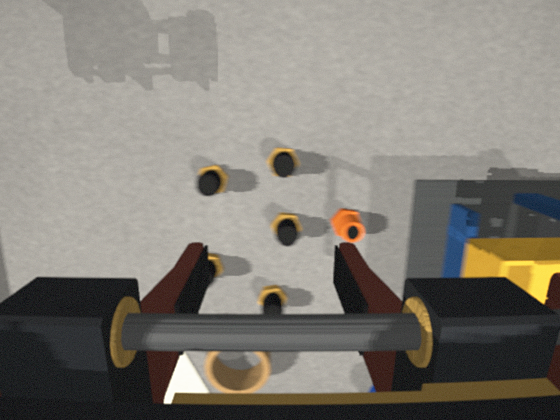

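The wrist view shows four whole fittings (tops at (283,163), (208,182), (286,231) and (272,308)) and one behind a finger at (212,267). The orange one is at (348,228).

```bash
python3 - <<'E'
from h import *
i=ctrl.camera_info("wrist")
for u,v in((283,163),(208,182),(286,231)): print("top46",wst(atz("wrist",u,v,46,i),S)[0])
for u,v in((282,150),(286,214),(212,170)): print("foot",wst(atz("wrist",u,v,8,i),S)[0])
im=cv2.imread("pics/t2.png")
for u,v in((369,215),(401,228),(369,252),(405,268),(376,280)):
    p=im[v-11:v+8,u-10:u+11].max(2)<60; y,x=np.nonzero(p); c=(x.mean()+u-10,y.mean()+v-11); print("topcam",np.round(c,1),wst(atz("top",*c,40),S)[0])
E
```

```text
top46 [-148.6 -329.5   46. ]
top46 [-127.  -416.4   46. ]
top46 [ -67.  -325.6   46. ]
foot [-159.9 -329.6    8. ]
foot [ -77.7 -324.2    8. ]
foot [-135.5 -417.5    8. ]
topcam [369.  214.9] [  40.  -332.5   40. ]
topcam [400.9 226.8] [  -7.4 -418.3   40. ]
topcam [369.  250.7] [ -63.9 -314.2   40. ]
topcam [405.1 267.5] [-125.6 -407.6   40. ]
topcam [375.8 279.4] [-147.4 -319.1   40. ]
```

```bash
python3 -m creep '[{"translation":[4,4,40],"angular":[0,0,0],"jaw":0.75},{"translation":[8,8,80],"angular":[0,0,0],"jaw":0.75},{"translation":[12,12,120],"angular":[0,0,0],"jaw":0.75},{"translation":[17,17,160],"angular":[0,0,0],"jaw":0.75},{"translation":[17,17,190],"angular":[0,0,0],"jaw":0.75},{"translation":[17,17,200],"angular":[0,0,0],"jaw":0.75},{"translation":[17,17,200],"angular":[0,0,0],"jaw":0.75},{"translation":[17,17,200],"angular":[0,0,0],"jaw":0.75}]'
python3 - <<'E'
from h import *
o=pose(); i=ctrl.camera_info("wrist");fits(save="w3")
p=np.array(o["ee_pos"])
print(proj("wrist",[p,p+[0,0,18.7],[p[0],p[1],46]],i))
E
```

```text
t: 10.25
ee_pos: [445.8, -301.3, 92.8]
orientation: [-0.047, 3.14, -0.002]
ft_force: [-0.5, -0.0, 0.1]
width: 66.4
grasp_force: 0.0
t 10.25 tcp st [-145.9 -321.1   92.8] yerr 0.0001 tilt [ 0.001 -0.001] w 66.4 F [-0.5 -0.   0.1] g 0.0
0.85 (114, 216, 178, 283) st [-125.7 -409.6] orange 0.0 black 0.5
0.77 (158, 368, 179, 403) st [  -9.7 -403.6] orange 0.0 black 0.26
0.67 (242, 191, 296, 252) st [-146.3 -323.3] orange 0.0 black 0.54
0.65 (250, 293, 294, 367) st [ -61.7 -321.2] orange 0.0 black 0.2
[[272.6 263.2]
 [272.8 280.2]
 [272.4 232.9]]
```

View pics/w3.png

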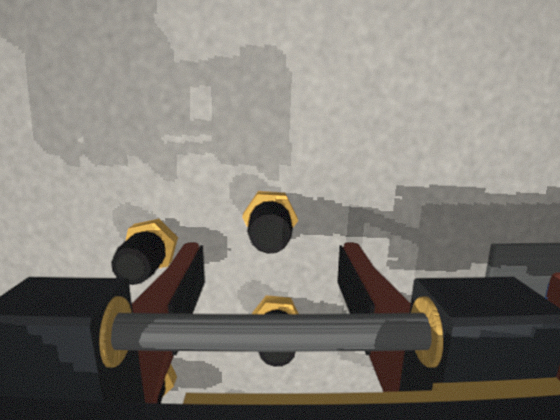

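The fitting's stem top at (269,232) lies 3 px (about 2 mm) from the tool axis. I'm grasping it.

```bash
python3 -m creep '[{"translation":[0,-2,35],"angular":[0,0,0],"jaw":0.75},{"translation":[0,-2,65],"angular":[0,0,0],"jaw":0.75},{"translation":[0,-2,78],"angular":[0,0,0],"jaw":0.7},{"translation":[0,-2,78],"angular":[0,0,0],"jaw":0.2},{"translation":[0,-2,78],"angular":[0,0,0],"jaw":0.2},{"translation":[0,-2,78],"angular":[0,0,0],"jaw":0.2},{"translation":[0,-2,78],"angular":[0,0,0],"jaw":0.2},{"translation":[0,-2,78],"angular":[0,0,0],"jaw":0.2}]'
python3 -m creep '[{"translation":[0,0,-60],"angular":[0,0,0],"jaw":0.2},{"translation":[0,0,-120],"angular":[0,0,0],"jaw":0.2},{"translation":[-10,20,-175],"angular":[0,0,0],"jaw":0.2},{"translation":[-30,60,-215],"angular":[0,0,0],"jaw":0.2},{"translation":[-50,115,-245],"angular":[0,0,0],"jaw":0.2},{"translation":[-75,170,-260],"angular":[0,0,0],"jaw":0.2},{"translation":[-95,225,-260],"angular":[0,0,0],"jaw":0.2},{"translation":[-116,280,-260],"angular":[0,0,0],"jaw":0.2}]'
python3 -c "from h import *;pose()"
```

```text
t: 11.35
ee_pos: [445.7, -303.2, 14.5]
orientation: [-0.047, 3.14, -0.001]
ft_force: [-0.9, 1.3, 6.9]
width: 29.4
grasp_force: 30.0
t: 12.35
ee_pos: [553.1, -17.5, 274.3]
orientation: [-0.048, 3.14, -0.0]
ft_force: [1.0, -1.2, 0.1]
width: 29.6
grasp_force: 30.0
t 12.35 tcp st [-30.2 -40.6 274.3] yerr 0.0003 tilt [ 0.001 -0.   ] w 29.6 F [ 1.  -1.2  0.1] g 30.0
```

```bash
python3 -m creep '[{"translation":[0,15,60],"angular":[0,0,0],"jaw":0.2},{"translation":[0,22,105],"angular":[0,0,0],"jaw":0.2},{"translation":[0,22,128],"angular":[0,0,0],"jaw":0.2},{"translation":[0,22,128],"angular":[0,0,0],"jaw":0.2},{"translation":[0,22,128],"angular":[0,0,0],"jaw":0.5},{"translation":[0,22,128],"angular":[0,0,0],"jaw":0.5},{"translation":[0,22,80],"angular":[0,0,0],"jaw":0.5},{"translation":[0,22,20],"angular":[0,0,0],"jaw":0.5}]'
python3 -m creep '[{"translation":[6,-45,-20],"angular":[0,0,0],"jaw":0.75},{"translation":[12,-100,-20],"angular":[0,0,0],"jaw":0.75},{"translation":[18,-155,-20],"angular":[0,0,0],"jaw":0.75},{"translation":[24,-210,20],"angular":[0,0,0],"jaw":0.75},{"translation":[33,-260,70],"angular":[0,0,0],"jaw":0.75},{"translation":[33,-299,120],"angular":[0,0,0],"jaw":0.75},{"translation":[33,-299,155],"angular":[0,0,0],"jaw":0.75},{"translation":[33,-299,162],"angular":[0,0,0],"jaw":0.75}]'
cat >> h.py <<'E'
def near(name):
    o=pose(); i=ctrl.camera_info("wrist"); p=np.array(o["ee_pos"]); im=np.array(ctrl.get_image("wrist")); cv2.imwrite(f"pics/{name}.png",im[:,:,::-1])
    q=proj("wrist",[[p[0],p[1],46]],i)[0]; u,v=q.astype(int); a=im[v-50:v+51,u-50:u+51].max(2)<55
    n,L,St,C=cv2.connectedComponentsWithStats(a.astype(np.uint8))
    for j in range(1,n):
        if St[j,4]>300:
            # stem top disc ~ lowest part of the dark blob (full width)
            l,t,w,h=St[j,:4]; c=np.array([u-50+l+w/2, v-50+t+h-w/2]); print("blob",St[j].tolist(),"top",c,"at",wst(atz("wrist",*c,46,i),S)[0],"proj",q)
    for r in ctrl.look_for("wrist","fitting1"):
        l,t,rr,b=r["rect"]; print(round(r["score"],2),np.round(r["rect"]),"st",wst(atz("wrist",(l+rr)/2,(t+b)/2,23,i),S)[0][:2])
E
python3 -c "from h import *;near('w4')"
```

```text
t: 13.35
ee_pos: [551.5, 2.4, 255.0]
orientation: [0.047, -3.14, -0.0]
ft_force: [0.0, 0.4, 0.3]
width: 43.8
grasp_force: 0.0
t: 14.35
ee_pos: [526.3, -297.4, 89.7]
orientation: [0.045, -3.138, -0.004]
ft_force: [-0.1, -0.3, 1.0]
width: 65.7
grasp_force: 0.0
t 14.35 tcp st [ -65.3 -319.6   89.7] yerr -0.0016 tilt [-0.004  0.002] w 65.7 F [-0.1 -0.3  1. ] g 0.0
blob [31, 25, 44, 52, 1721] top [275. 239.] at [ -62.7 -317.9   46. ] proj [272.2 234.8]
0.82 [353. 191. 423. 254.] st [ -65.9 -241. ]
0.72 [122. 268. 156. 306.] st [ -18.5 -414.6]
0.63 [226. 351. 277. 392.] st [  53.  -335.2]
0.62 [245. 195. 299. 261.] st [ -62.4 -319.7]
0.62 [ 92. 108. 168. 166.] st [-123.6 -410. ]
```

```bash
python3 -m creep '[{"translation":[0,1,35],"angular":[0,0,0],"jaw":0.75},{"translation":[0,1,65],"angular":[0,0,0],"jaw":0.75},{"translation":[0,1,78],"angular":[0,0,0],"jaw":0.7},{"translation":[0,1,78],"angular":[0,0,0],"jaw":0.2},{"translation":[0,1,78],"angular":[0,0,0],"jaw":0.2},{"translation":[0,1,78],"angular":[0,0,0],"jaw":0.2},{"translation":[0,1,78],"angular":[0,0,0],"jaw":0.2},{"translation":[0,1,78],"angular":[0,0,0],"jaw":0.2}]'
python3 -m creep '[{"translation":[0,0,-60],"angular":[0,0,0],"jaw":0.2},{"translation":[0,0,-120],"angular":[0,0,0],"jaw":0.2},{"translation":[-10,20,-175],"angular":[0,0,0],"jaw":0.2},{"translation":[-30,60,-215],"angular":[0,0,0],"jaw":0.2},{"translation":[-50,115,-245],"angular":[0,0,0],"jaw":0.2},{"translation":[-65,170,-260],"angular":[0,0,0],"jaw":0.2},{"translation":[-80,225,-260],"angular":[0,0,0],"jaw":0.2},{"translation":[-93,280,-260],"angular":[0,0,0],"jaw":0.2}]'
python3 -m creep '[{"translation":[0,12,60],"angular":[0,0,0],"jaw":0.2},{"translation":[0,19,105],"angular":[0,0,0],"jaw":0.2},{"translation":[0,19,128],"angular":[0,0,0],"jaw":0.2},{"translation":[0,19,128],"angular":[0,0,0],"jaw":0.2},{"translation":[0,19,128],"angular":[0,0,0],"jaw":0.5},{"translation":[0,19,128],"angular":[0,0,0],"jaw":0.5},{"translation":[0,19,80],"angular":[0,0,0],"jaw":0.5},{"translation":[0,19,20],"angular":[0,0,0],"jaw":0.5}]'
python3 -m creep '[{"translation":[-2,-45,-20],"angular":[0,0,0],"jaw":0.75},{"translation":[-4,-100,-20],"angular":[0,0,0],"jaw":0.75},{"translation":[-6,-155,-20],"angular":[0,0,0],"jaw":0.75},{"translation":[-8,-210,20],"angular":[0,0,0],"jaw":0.75},{"translation":[-9,-260,70],"angular":[0,0,0],"jaw":0.75},{"translation":[-9,-312,120],"angular":[0,0,0],"jaw":0.75},{"translation":[-9,-312,155],"angular":[0,0,0],"jaw":0.75},{"translation":[-9,-312,162],"angular":[0,0,0],"jaw":0.75}]'
python3 -c "from h import *;near('w5')"
```

```text
t: 15.45
ee_pos: [528.6, -296.6, 14.7]
orientation: [-0.047, 3.14, -0.001]
ft_force: [-0.3, 0.7, 6.7]
width: 29.3
grasp_force: 30.0
t: 16.45
ee_pos: [612.8, -11.9, 274.2]
orientation: [-0.047, 3.14, -0.0]
ft_force: [-0.2, -0.4, -0.6]
width: 29.4
grasp_force: 30.0
t: 17.45
ee_pos: [611.4, 5.2, 254.9]
orientation: [0.047, -3.14, -0.0]
ft_force: [1.8, 0.2, -0.3]
width: 43.8
grasp_force: 0.0
t: 18.45
ee_pos: [628.1, -306.8, 88.8]
orientation: [0.044, -3.137, -0.004]
ft_force: [-0.7, 0.3, 0.4]
width: 65.9
grasp_force: 0.0
t 18.45 tcp st [  36.2 -332.    88.8] yerr -0.0021 tilt [-0.005  0.002] w 65.9 F [-0.7  0.3  0.4] g 0.0
blob [22, 29, 45, 53, 1771] top [266.5 244.5] at [  42.  -335.4   46. ] proj [272.1 235.4]
0.93 [380.  37. 466.  99.] st [ -63.5 -239.4]
0.74 [238. 201. 295. 266.] st [  42.5 -335.6]
0.74 [ 96. 134. 170. 195.] st [  -4.4 -421.8]
0.49 [134.   0. 170.   8.] st [ -99.9 -402.6]
```

```bash
python3 -m creep '[{"translation":[-3,-3,35],"angular":[0,0,0],"jaw":0.75},{"translation":[-3,-3,65],"angular":[0,0,0],"jaw":0.75},{"translation":[-3,-3,78],"angular":[0,0,0],"jaw":0.7},{"translation":[-3,-3,78],"angular":[0,0,0],"jaw":0.2},{"translation":[-3,-3,78],"angular":[0,0,0],"jaw":0.2},{"translation":[-3,-3,78],"angular":[0,0,0],"jaw":0.2},{"translation":[-3,-3,78],"angular":[0,0,0],"jaw":0.2},{"translation":[-3,-3,78],"angular":[0,0,0],"jaw":0.2}]'
python3 -m creep '[{"translation":[0,0,-60],"angular":[0,0,0],"jaw":0.2},{"translation":[0,0,-120],"angular":[0,0,0],"jaw":0.2},{"translation":[-5,15,-175],"angular":[0,0,0],"jaw":0.2},{"translation":[-8,50,-215],"angular":[0,0,0],"jaw":0.2},{"translation":[-12,100,-245],"angular":[0,0,0],"jaw":0.2},{"translation":[-16,155,-260],"angular":[0,0,0],"jaw":0.2},{"translation":[-16,210,-260],"angular":[0,0,0],"jaw":0.2},{"translation":[-16,260,-260],"angular":[0,0,0],"jaw":0.2}]'
python3 -m creep '[{"translation":[0,7,50],"angular":[0,0,0],"jaw":0.2},{"translation":[0,7,100],"angular":[0,0,0],"jaw":0.2},{"translation":[0,7,128],"angular":[0,0,0],"jaw":0.2},{"translation":[0,7,128],"angular":[0,0,0],"jaw":0.2},{"translation":[0,7,128],"angular":[0,0,0],"jaw":0.5},{"translation":[0,7,128],"angular":[0,0,0],"jaw":0.5},{"translation":[0,7,80],"angular":[0,0,0],"jaw":0.5},{"translation":[0,7,20],"angular":[0,0,0],"jaw":0.5}]'
python3 -m creep '[{"translation":[5,-30,-20],"angular":[0,0,0],"jaw":0.75},{"translation":[15,-90,-20],"angular":[0,0,0],"jaw":0.75},{"translation":[25,-150,-20],"angular":[0,0,0],"jaw":0.75},{"translation":[35,-210,20],"angular":[0,0,0],"jaw":0.75},{"translation":[45,-265,70],"angular":[0,0,0],"jaw":0.75},{"translation":[55,-315,120],"angular":[0,0,0],"jaw":0.75},{"translation":[63,-352,155],"angular":[0,0,0],"jaw":0.75},{"translation":[63,-352,162],"angular":[0,0,0],"jaw":0.75}]'
python3 -c "from h import *;near('w6')"
```

```text
t: 19.55
ee_pos: [634.1, -309.4, 14.9]
orientation: [-0.047, 3.14, -0.001]
ft_force: [-1.2, 0.9, 6.2]
width: 29.6
grasp_force: 30.0
t: 20.55
ee_pos: [641.3, -47.0, 274.0]
orientation: [-0.048, 3.141, 0.0]
ft_force: [1.3, -0.6, -1.1]
width: 29.6
grasp_force: 30.0
t: 21.55
ee_pos: [640.9, -41.9, 255.0]
orientation: [0.047, -3.14, -0.0]
ft_force: [1.0, -0.6, 0.1]
width: 44.2
grasp_force: 0.0
t: 22.55
ee_pos: [587.8, -397.7, 90.3]
orientation: [0.043, -3.14, -0.001]
ft_force: [0.6, 0.3, 0.5]
width: 65.6
grasp_force: 0.0
t 22.55 tcp st [  -6.9 -421.7   90.3] yerr -0.0025 tilt [-0.001  0.   ] w 65.6 F [0.6 0.3 0.5] g 0.0
blob [26, 22, 44, 51, 1729] top [270. 235.] at [  -6.5 -423.1   46. ] proj [272.3 234.3]
0.96 [502. 109. 560. 165.] st [ -65.5 -251.1]
0.89 [245. 193. 299. 260.] st [  -4.6 -421.9]
0.78 [258.   3. 318.  75.] st [-122.1 -411.8]
```

```bash
python3 -m creep '[{"translation":[0,-2,35],"angular":[0,0,0],"jaw":0.75},{"translation":[0,-2,65],"angular":[0,0,0],"jaw":0.75},{"translation":[0,-2,78],"angular":[0,0,0],"jaw":0.7},{"translation":[0,-2,78],"angular":[0,0,0],"jaw":0.2},{"translation":[0,-2,78],"angular":[0,0,0],"jaw":0.2},{"translation":[0,-2,78],"angular":[0,0,0],"jaw":0.2},{"translation":[0,-2,78],"angular":[0,0,0],"jaw":0.2},{"translation":[0,-2,78],"angular":[0,0,0],"jaw":0.2}]'
python3 -m creep '[{"translation":[0,0,-60],"angular":[0,0,0],"jaw":0.2},{"translation":[0,30,-110],"angular":[0,0,0],"jaw":0.2},{"translation":[-5,65,-160],"angular":[0,0,0],"jaw":0.2},{"translation":[-5,110,-200],"angular":[0,0,0],"jaw":0.2},{"translation":[-5,150,-245],"angular":[0,0,0],"jaw":0.2},{"translation":[-5,200,-260],"angular":[0,0,0],"jaw":0.2},{"translation":[-5,255,-260],"angular":[0,0,0],"jaw":0.2},{"translation":[-5,310,-260],"angular":[0,0,0],"jaw":0.2}]'
python3 -m creep '[{"translation":[0,35,20],"angular":[0,0,0],"jaw":0.2},{"translation":[0,44,75],"angular":[0,0,0],"jaw":0.2},{"translation":[0,44,115],"angular":[0,0,0],"jaw":0.2},{"translation":[0,44,128],"angular":[0,0,0],"jaw":0.2},{"translation":[0,44,128],"angular":[0,0,0],"jaw":0.5},{"translation":[0,44,128],"angular":[0,0,0],"jaw":0.5},{"translation":[0,44,80],"angular":[0,0,0],"jaw":0.5},{"translation":[0,44,20],"angular":[0,0,0],"jaw":0.5}]'
python3 -m creep '[{"translation":[15,-30,-20],"angular":[0,0,0],"jaw":0.75},{"translation":[35,-85,-20],"angular":[0,0,0],"jaw":0.75},{"translation":[55,-140,-20],"angular":[0,0,0],"jaw":0.75},{"translation":[75,-195,20],"angular":[0,0,0],"jaw":0.75},{"translation":[95,-250,70],"angular":[0,0,0],"jaw":0.75},{"translation":[115,-300,110],"angular":[0,0,0],"jaw":0.75},{"translation":[124,-343,150],"angular":[0,0,0],"jaw":0.75},{"translation":[124,-343,162],"angular":[0,0,0],"jaw":0.75}]'
python3 -c "from h import *;near('w7')"
```

```text
t: 23.65
ee_pos: [589.8, -397.9, 14.9]
orientation: [-0.047, 3.14, -0.001]
ft_force: [-0.8, 1.0, 7.2]
width: 29.4
grasp_force: 30.0
t: 24.65
ee_pos: [584.4, -86.1, 274.1]
orientation: [-0.046, 3.14, -0.0]
ft_force: [-0.2, -0.3, -1.1]
width: 29.3
grasp_force: 30.0
t: 25.65
ee_pos: [583.3, -43.8, 255.7]
orientation: [0.047, -3.141, 0.0]
ft_force: [1.2, -0.5, 0.1]
width: 43.7
grasp_force: 0.0
t: 26.65
ee_pos: [469.4, -393.3, 91.8]
orientation: [-0.043, 3.14, -0.003]
ft_force: [0.9, 0.1, -0.6]
width: 66.0
grasp_force: 0.0
t 26.65 tcp st [-125.1 -413.8   91.8] yerr -0.0026 tilt [ 0.002 -0.002] w 66.0 F [ 0.9  0.1 -0.6] g 0.0
blob [31, 20, 43, 51, 1668] top [274.5 232.5] at [-125.6 -412.5   46. ] proj [272.4 233.3]
0.9 [474. 263. 518. 279.] st [ -87.6 -251.8]
0.57 [249. 191. 303. 255.] st [-124.7 -411.1]
```

Next is the last fitting, to be dropped at (-58,-68). From there I'll lift and look into the skip.

```bash
python3 -m creep '[{"translation":[0,0,35],"angular":[0,0,0],"jaw":0.75},{"translation":[0,0,65],"angular":[0,0,0],"jaw":0.75},{"translation":[0,0,78],"angular":[0,0,0],"jaw":0.7},{"translation":[0,0,78],"angular":[0,0,0],"jaw":0.2},{"translation":[0,0,78],"angular":[0,0,0],"jaw":0.2},{"translation":[0,0,78],"angular":[0,0,0],"jaw":0.2},{"translation":[0,0,78],"angular":[0,0,0],"jaw":0.2},{"translation":[0,0,78],"angular":[0,0,0],"jaw":0.2}]'
python3 -m creep '[{"translation":[0,0,-60],"angular":[0,0,0],"jaw":0.2},{"translation":[0,30,-110],"angular":[0,0,0],"jaw":0.2},{"translation":[-15,65,-160],"angular":[0,0,0],"jaw":0.2},{"translation":[-25,110,-200],"angular":[0,0,0],"jaw":0.2},{"translation":[-40,150,-245],"angular":[0,0,0],"jaw":0.2},{"translation":[-50,200,-260],"angular":[0,0,0],"jaw":0.2},{"translation":[-66,255,-260],"angular":[0,0,0],"jaw":0.2},{"translation":[-66,310,-260],"angular":[0,0,0],"jaw":0.2}]'
python3 -m creep '[{"translation":[0,30,20],"angular":[0,0,0],"jaw":0.2},{"translation":[0,34,75],"angular":[0,0,0],"jaw":0.2},{"translation":[0,34,115],"angular":[0,0,0],"jaw":0.2},{"translation":[0,34,128],"angular":[0,0,0],"jaw":0.2},{"translation":[0,34,128],"angular":[0,0,0],"jaw":0.5},{"translation":[0,34,128],"angular":[0,0,0],"jaw":0.5},{"translation":[0,34,80],"angular":[0,0,0],"jaw":0.5},{"translation":[0,34,20],"angular":[0,0,0],"jaw":0.5}]'
python3 -m creep '[{"translation":[0,-10,-20],"angular":[0,0,0],"jaw":0.75},{"translation":[0,-40,-30],"angular":[0,0,0],"jaw":0.75},{"translation":[0,-60,-50],"angular":[0,0,0],"jaw":0.75},{"translation":[-15,-85,-50],"angular":[0,0,0],"jaw":0.75},{"translation":[-35,-110,-50],"angular":[0,0,0],"jaw":0.75},{"translation":[-58,-110,-50],"angular":[0,0,0],"jaw":0.75},{"translation":[-58,-110,-50],"angular":[0,0,0],"jaw":0.75},{"translation":[-58,-110,-50],"angular":[0,0,0],"jaw":0.75}]'
python3 - <<'E'
from h import *
pose(); i=ctrl.camera_info("wrist");im=snap("wrist","w8");snap("top","t3");t=cv2.imread("pics/t3.png")
cv2.imwrite("pics/c8.png",np.hstack([im[:,:,::-1][:,:480],cv2.resize(t[130:340,225:425],(400,420))])[:, :800])
hsv=cv2.cvtColor(im,cv2.COLOR_RGB2HSV);ys,xs=np.nonzero(cv2.inRange(hsv,np.array((0,170,90)),np.array((6,255,255))))
print(len(xs),np.median(xs),np.median(ys),xs.min(),xs.max(),ys.min(),ys.max(), wst(atz("wrist",np.median(xs),np.median(ys),227,i),S)[0])
E
```

```text
t: 27.75
ee_pos: [470.4, -390.5, 14.7]
orientation: [-0.047, 3.14, -0.001]
ft_force: [-0.8, 1.2, 6.2]
width: 29.4
grasp_force: 30.0
t: 28.75
ee_pos: [527.1, -76.6, 274.3]
orientation: [-0.047, 3.14, -0.0]
ft_force: [0.2, -0.1, 0.5]
width: 29.3
grasp_force: 30.0
t: 29.75
ee_pos: [525.0, -44.5, 255.6]
orientation: [0.047, -3.141, -0.0]
ft_force: [0.9, -0.7, 0.1]
width: 43.7
grasp_force: 0.0
t: 30.75
ee_pos: [586.1, -152.4, 304.4]
orientation: [-0.048, 3.141, -0.0]
ft_force: [-0.2, 0.6, -0.6]
width: 66.3
grasp_force: 0.0
t 30.75 tcp st [  -1.2 -176.4  304.4] yerr 0.0003 tilt [ 0. -0.] w 66.3 F [-0.2  0.6 -0.6] g 0.0
3906 282.0 176.0 271 559 55 309 [ -31.6 -169.7  227. ]
```

View pics/c8.png

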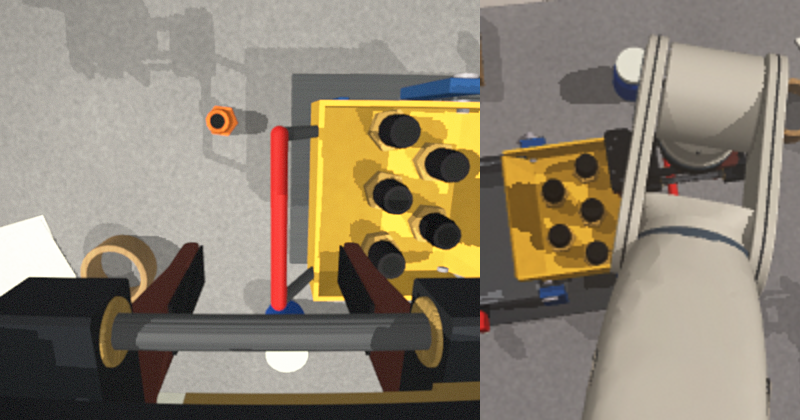

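All five fittings stand in the pan, and the wrist view shows the bar vertical at column 278. I'm descending onto the bar and pinching it.

```bash
python3 -m creep '[{"translation":[-1,5,40],"angular":[0,0,0],"jaw":0.75},{"translation":[-1,5,80],"angular":[0,0,0],"jaw":0.75},{"translation":[-1,5,98],"angular":[0,0,0],"jaw":0.6},{"translation":[-1,5,98],"angular":[0,0,0],"jaw":0.3},{"translation":[-1,5,98],"angular":[0,0,0],"jaw":0},{"translation":[-1,5,98],"angular":[0,0,0],"jaw":0},{"translation":[-1,5,98],"angular":[0,0,0],"jaw":0},{"translation":[-1,5,98],"angular":[0,0,0],"jaw":0}]'
python3 - <<'E'
from h import *
pose()
p0=2.6224;r=201.56
for k in range(0,23):
    th=k*.08; f=p0-th; print(round(th,2),round(r*np.cos(f)+175,1),round(-(r*np.sin(f)-100),1))
E
```

```text
t: 31.85
ee_pos: [587.8, -146.7, 206.3]
orientation: [-0.047, 3.14, 0.002]
ft_force: [-1.3, 0.6, 2.7]
width: 10.9
grasp_force: 30.0
t 31.85 tcp st [   0.7 -170.8  206.3] yerr -0.0002 tilt [0.001 0.001] w 10.9 F [-1.3  0.6  2.7] g 30.0
0.0 0.0 -0.0
0.08 8.6 -13.7
0.16 18.2 -26.6
0.24 28.8 -38.7
0.32 40.3 -50.0
0.4 52.8 -60.3
0.48 66.0 -69.5
0.56 79.9 -77.7
0.64 94.4 -84.7
0.72 109.4 -90.6
0.8 124.8 -95.2
0.88 140.6 -98.6
0.96 156.6 -100.7
1.04 172.7 -101.5
1.12 188.8 -101.1
1.2 204.8 -99.3
1.28 220.6 -96.3
1.36 236.2 -92.1
1.44 251.3 -86.5
1.52 266.0 -79.9
1.6 280.1 -72.0
1.68 293.5 -63.1
1.76 306.1 -53.1
```

```bash
python3 -m creep '[{"translation":[0,8.6,-13.7],"angular":[0,0,0],"jaw":0},{"translation":[0,18.2,-26.6],"angular":[0,0,0],"jaw":0},{"translation":[0,28.8,-38.7],"angular":[0,0,0],"jaw":0},{"translation":[0,40.3,-50],"angular":[0,0,0],"jaw":0},{"translation":[0,52.8,-60.3],"angular":[0,0,0],"jaw":0},{"translation":[0,66,-69.5],"angular":[0,0,0],"jaw":0},{"translation":[0,79.9,-77.7],"angular":[0,0,0],"jaw":0},{"translation":[0,94.4,-84.7],"angular":[0,0,0],"jaw":0}]'
python3 -c "from h import *;pose()"
```

```text
t: 32.85
ee_pos: [585.1, -53.1, 292.9]
orientation: [-0.048, 3.139, -0.003]
ft_force: [1.1, -3.6, 1.5]
width: 11.1
grasp_force: 30.0
t 32.85 tcp st [  0.8 -77.2 292.9] yerr 0.0003 tilt [ 0.003 -0.002] w 11.1 F [ 1.1 -3.6  1.5] g 30.0
```

```bash
python3 -m creep '[{"translation":[0,15,-5.9],"angular":[0,0,0],"jaw":0},{"translation":[0,30.4,-10.5],"angular":[0,0,0],"jaw":0},{"translation":[0,46.2,-13.9],"angular":[0,0,0],"jaw":0},{"translation":[0,62.2,-16],"angular":[0,0,0],"jaw":0},{"translation":[0,78.3,-16.8],"angular":[0,0,0],"jaw":0},{"translation":[0,94.4,-16.4],"angular":[0,0,0],"jaw":0},{"translation":[0,110.4,-14.6],"angular":[0,0,0],"jaw":0},{"translation":[0,126.2,-11.6],"angular":[0,0,0],"jaw":0}]'
python3 -c "from h import *;pose()"
```

```text
t: 33.85
ee_pos: [580.9, 74.3, 301.5]
orientation: [0.048, -3.141, -0.0]
ft_force: [2.8, 1.2, 1.4]
width: 11.3
grasp_force: 30.0
t 33.85 tcp st [  0.4  50.3 301.5] yerr 0.0003 tilt [-0.  0.] w 11.3 F [2.8 1.2 1.4] g 30.0
```

```bash
python3 -m creep '[{"translation":[0,15.6,4.2],"angular":[0,0,0],"jaw":0},{"translation":[0,30.7,9.8],"angular":[0,0,0],"jaw":0},{"translation":[0,45.4,16.4],"angular":[0,0,0],"jaw":0},{"translation":[0,59.5,24.3],"angular":[0,0,0],"jaw":0},{"translation":[0,72.9,33.2],"angular":[0,0,0],"jaw":0},{"translation":[0,84,42],"angular":[0,0,0],"jaw":0},{"translation":[0,86,44],"angular":[0,0,0],"jaw":0},{"translation":[0,86,44],"angular":[0,0,0],"jaw":0}]'
python3 -c "from h import *;pose()"
```

```text
t: 34.85
ee_pos: [578.2, 157.8, 258.6]
orientation: [0.048, -3.141, 0.004]
ft_force: [-0.3, -8.0, 7.4]
width: 11.1
grasp_force: 30.0
t 34.85 tcp st [2.000e-01 1.338e+02 2.586e+02] yerr 0.0003 tilt [-0.    -0.003] w 11.1 F [-0.3 -8.   7.4] g 30.0
```

The bar resists with about 11 N at the expected stop position. I'll nudge a little further and look.

```bash
python3 -m creep '[{"translation":[0,2,2],"angular":[0,0,0],"jaw":0},{"translation":[0,2,2],"angular":[0,0,0],"jaw":0},{"translation":[0,2,2],"angular":[0,0,0],"jaw":0},{"translation":[0,2,2],"angular":[0,0,0],"jaw":0},{"translation":[0,1,1],"angular":[0,0,0],"jaw":0},{"translation":[0,0,0],"angular":[0,0,0],"jaw":0},{"translation":[0,0,0],"angular":[0,0,0],"jaw":0},{"translation":[0,0,0],"angular":[0,0,0],"jaw":0}]'
python3 - <<'E'
from h import *
pose(); a=snap("scene","s1");b=snap("wrist","w9")
cv2.imwrite("pics/c9.png",np.hstack([cv2.resize(a[150:290,190:430],(400,233))[:, :,::-1],cv2.resize(b,(311,233))[:,:,::-1]]))
E
```

```text
t: 35.85
ee_pos: [578.2, 157.8, 258.6]
orientation: [0.047, -3.141, 0.004]
ft_force: [-0.7, -6.8, 9.0]
width: 10.9
grasp_force: 30.0
t 35.85 tcp st [2.000e-01 1.339e+02 2.586e+02] yerr -0.0 tilt [-0.    -0.002] w 10.9 F [-0.7 -6.8  9. ] g 30.0
```

View pics/c9.png

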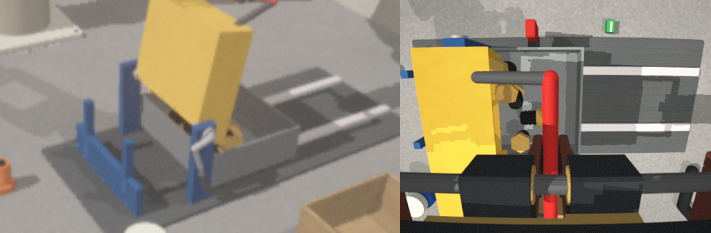

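The skip is at its dump stop and the fittings lie in the tray under it. I'm easing it back along the arc.

```bash
python3 -m creep '[{"translation":[0,-13.1,-10.8],"angular":[0,0,0],"jaw":0},{"translation":[0,-26.5,-19.7],"angular":[0,0,0],"jaw":0},{"translation":[0,-40.6,-27.6],"angular":[0,0,0],"jaw":0},{"translation":[0,-55.3,-34.2],"angular":[0,0,0],"jaw":0},{"translation":[0,-70.4,-39.8],"angular":[0,0,0],"jaw":0},{"translation":[0,-86,-44],"angular":[0,0,0],"jaw":0},{"translation":[0,-101.8,-47],"angular":[0,0,0],"jaw":0},{"translation":[0,-117.8,-48.8],"angular":[0,0,0],"jaw":0}]'
python3 -m creep '[{"translation":[0,-16.1,-0.4],"angular":[0,0,0],"jaw":0},{"translation":[0,-32.2,0.4],"angular":[0,0,0],"jaw":0},{"translation":[0,-48.2,2.5],"angular":[0,0,0],"jaw":0},{"translation":[0,-64,5.9],"angular":[0,0,0],"jaw":0},{"translation":[0,-79.4,10.5],"angular":[0,0,0],"jaw":0},{"translation":[0,-94.4,16.4],"angular":[0,0,0],"jaw":0},{"translation":[0,-108.9,23.4],"angular":[0,0,0],"jaw":0},{"translation":[0,-108.9,23.4],"angular":[0,0,0],"jaw":0}]'
python3 -c "from h import *;pose()"
```

```text
t: 36.95
ee_pos: [581.7, 40.1, 307.1]
orientation: [0.047, -3.141, 0.0]
ft_force: [-0.8, 3.6, 4.3]
width: 11.4
grasp_force: 30.0
t: 37.95
ee_pos: [584.9, -68.9, 282.5]
orientation: [0.045, -3.14, 0.001]
ft_force: [-2.1, -0.1, -0.2]
width: 10.9
grasp_force: 30.0
t 37.95 tcp st [ 1.000e-01 -9.290e+01  2.825e+02] yerr -0.0011 tilt [-0.001 -0.   ] w 10.9 F [-2.1 -0.1 -0.2] g 30.0
```

```bash
python3 -m creep '[{"translation":[0,-13.9,8.2],"angular":[0,0,0],"jaw":0},{"translation":[0,-27.1,17.4],"angular":[0,0,0],"jaw":0},{"translation":[0,-39.6,27.7],"angular":[0,0,0],"jaw":0},{"translation":[0,-51.1,39],"angular":[0,0,0],"jaw":0},{"translation":[0,-59.2,48],"angular":[0,0,0],"jaw":0},{"translation":[0,-66.7,57.5],"angular":[0,0,0],"jaw":0},{"translation":[0,-73.6,67.4],"angular":[0,0,0],"jaw":0},{"translation":[0,-76.8,72.5],"angular":[0,0,0],"jaw":0}]'
python3 -m creep '[{"translation":[0,-0.8,1.4],"angular":[0,0,0],"jaw":0},{"translation":[0,-1.6,2.7],"angular":[0,0,0],"jaw":0},{"translation":[0,-2.4,4],"angular":[0,0,0],"jaw":0},{"translation":[0,-3.1,5.2],"angular":[0,0,0],"jaw":0},{"translation":[0,-3.6,6.2],"angular":[0,0,0],"jaw":0},{"translation":[0,-4.1,7.2],"angular":[0,0,0],"jaw":0},{"translation":[0,-4.1,7.2],"angular":[0,0,0],"jaw":0},{"translation":[0,-4.1,7.2],"angular":[0,0,0],"jaw":0}]'
python3 -c "from h import *;pose()"
```

```text
t: 38.95
ee_pos: [587.4, -144.9, 210.2]
orientation: [0.047, -3.141, 0.0]
ft_force: [-2.3, -0.9, -1.9]
width: 11.0
grasp_force: 30.0
t: 39.95
ee_pos: [587.7, -146.8, 206.5]
orientation: [-0.048, 3.14, 0.003]
ft_force: [-11.3, 7.9, 19.7]
width: 11.8
grasp_force: 30.0
t 39.95 tcp st [   0.6 -170.9  206.5] yerr 0.0004 tilt [0.001 0.002] w 11.8 F [-11.3   7.9  19.7] g 30.0
```

The skip is back on its upright stop. I'm releasing it and going over to the tray grip.

```bash
python3 -m creep '[{"translation":[0,1,-2],"angular":[0,0,0],"jaw":0},{"translation":[0,1,-2],"angular":[0,0,0],"jaw":0.2},{"translation":[0,1,-2],"angular":[0,0,0],"jaw":0.5},{"translation":[0,1,-2],"angular":[0,0,0],"jaw":0.5},{"translation":[0,1,-30],"angular":[0,0,0],"jaw":0.5},{"translation":[0,1,-80],"angular":[0,0,0],"jaw":0.5},{"translation":[10,25,-105],"angular":[0,0,0],"jaw":0.7},{"translation":[30,75,-105],"angular":[0,0,0],"jaw":0.7}]'
python3 -m creep '[{"translation":[20,45,0],"angular":[0,0,0],"jaw":0.7},{"translation":[40,90,0],"angular":[0,0,0],"jaw":0.7},{"translation":[60,135,0],"angular":[0,0,0],"jaw":0.7},{"translation":[80,180,20],"angular":[0,0,0],"jaw":0.7},{"translation":[100,202,40],"angular":[0,0,0],"jaw":0.7},{"translation":[100,202,70],"angular":[0,0,0],"jaw":0.7},{"translation":[100,202,90],"angular":[0,0,0],"jaw":0.7},{"translation":[100,202,90],"angular":[0,0,0],"jaw":0.7}]'
python3 - <<'E'
from h import *
o=pose(); i=ctrl.camera_info("wrist");b=snap("wrist","w10");a=snap("scene","s2")
cv2.imwrite("pics/c10.png",np.hstack([b,cv2.resize(a[150:290,190:430],(240,420))])[:,:,::-1])
hsv=cv2.cvtColor(b,cv2.COLOR_RGB2HSV)
for nm,lo,hi,z in(("red",(0,170,90),(6,255,255),111),("green",(45,90,60),(80,255,255),16)):
    n,L,St,C=cv2.connectedComponentsWithStats(cv2.inRange(hsv,np.array(lo),np.array(hi)))
    for j in range(1,n):
        if St[j,4]>60: print(nm,St[j],C[j].round(),wst(atz("wrist",*C[j],z,i),S)[0])
E
```

```text
t: 40.95
ee_pos: [557.2, -75.0, 311.2]
orientation: [-0.043, 3.136, -0.002]
ft_force: [1.0, 1.2, 0.3]
width: 59.7
grasp_force: 0.0
t: 41.95
ee_pos: [448.5, 124.4, 217.6]
orientation: [0.048, -3.139, 0.001]
ft_force: [0.2, 0.6, 0.2]
width: 61.2
grasp_force: 0.0
t 41.95 tcp st [-130.4  104.3  217.6] yerr 0.0003 tilt [-0.003 -0.001] w 61.2 F [0.2 0.6 0.2] g 0.0
red [261 190  20  44 813] [270. 213.] [-127.5  103.1  111. ]
green [399 162  20  23 324] [407. 172.] [-145.3  244.9   16. ]
```

View pics/c10.png

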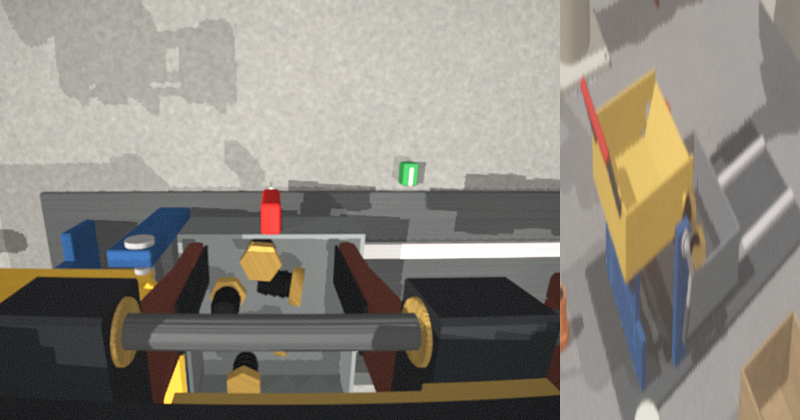

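The skip is upright and empty, with the fittings in the tray. The tab is at (270,205) and the marker's white line at about (411,176).

```bash
python3 -m creep '[{"translation":[0,-1,50],"angular":[0,0,0],"jaw":0.7},{"translation":[0,-1,95],"angular":[0,0,0],"jaw":0.7},{"translation":[0,-1,125],"angular":[0,0,0],"jaw":0.7},{"translation":[0,-1,136],"angular":[0,0,0],"jaw":0.5},{"translation":[0,-1,136],"angular":[0,0,0],"jaw":0},{"translation":[0,-1,136],"angular":[0,0,0],"jaw":0},{"translation":[0,-1,136],"angular":[0,0,0],"jaw":0},{"translation":[0,-1,136],"angular":[0,0,0],"jaw":0}]'
python3 -m creep '[{"translation":[0,3,0],"angular":[0,0,0],"jaw":0},{"translation":[0,9,0],"angular":[0,0,0],"jaw":0},{"translation":[0,18,0],"angular":[0,0,0],"jaw":0},{"translation":[0,29,0],"angular":[0,0,0],"jaw":0},{"translation":[0,40,0],"angular":[0,0,0],"jaw":0},{"translation":[0,51,0],"angular":[0,0,0],"jaw":0},{"translation":[0,62,0],"angular":[0,0,0],"jaw":0},{"translation":[0,73,0],"angular":[0,0,0],"jaw":0}]'
python3 -m creep '[{"translation":[0,11,0],"angular":[0,0,0],"jaw":0},{"translation":[0,22,0],"angular":[0,0,0],"jaw":0},{"translation":[0,33,0],"angular":[0,0,0],"jaw":0},{"translation":[0,42,0],"angular":[0,0,0],"jaw":0},{"translation":[0,50,0],"angular":[0,0,0],"jaw":0},{"translation":[0,56,0],"angular":[0,0,0],"jaw":0},{"translation":[0,60,0],"angular":[0,0,0],"jaw":0},{"translation":[0,60,0],"angular":[0,0,0],"jaw":0}]'
python3 - <<'E'
from h import *
o=pose(); i=ctrl.camera_info("wrist");b=snap("wrist","w11")
p=np.array(o["ee_pos"]);print(proj("wrist",[p],i))
hsv=cv2.cvtColor(b,cv2.COLOR_RGB2HSV)
n,L,St,C=cv2.connectedComponentsWithStats(cv2.inRange(hsv,np.array((45,90,60)),np.array((80,255,255))))
for j in range(1,n):
    if St[j,4]>60:
        l,t,w,h=St[j,:4];print(St[j],C[j]); s=b[t:t+h,l:l+w]; y,x=np.nonzero(s.min(2)>200); print(len(x)); 
        if len(x): print("line",x.mean()+l,y.mean()+t,wst(atz("wrist",x.mean()+l,y.mean()+t,16,i),S)[0])
        print("mid", wst(atz("wrist",l+w/2-.5,t+h/2,16,i),S)[0])
cv2.imwrite("pics/c11.png",b[:,:,::-1])
E
```

```text
t: 43.05
ee_pos: [449.9, 123.9, 83.4]
orientation: [-0.047, 3.14, 0.001]
ft_force: [-3.2, 7.2, 3.7]
width: 15.6
grasp_force: 30.0
t: 44.05
ee_pos: [447.5, 196.7, 83.4]
orientation: [-0.048, 3.14, -0.0]
ft_force: [-1.4, -2.0, 7.1]
width: 15.6
grasp_force: 30.0
t: 45.05
ee_pos: [445.5, 257.0, 83.4]
orientation: [-0.048, 3.14, 0.001]
ft_force: [-2.4, 1.3, 6.2]
width: 16.0
grasp_force: 30.0
t 45.05 tcp st [-129.4  237.    83.4] yerr 0.0005 tilt [0.001 0.001] w 16.0 F [-2.4  1.3  6.2] g 30.0
[[272.6 263.2]]
[278 182  23  38 663] [288.97435897 199.25490196]
148
line 289.3783783783784 204.94594594594594 [-142.   248.5   16. ]
mid [-144.7  248.2   16. ]
```

View pics/c11.png

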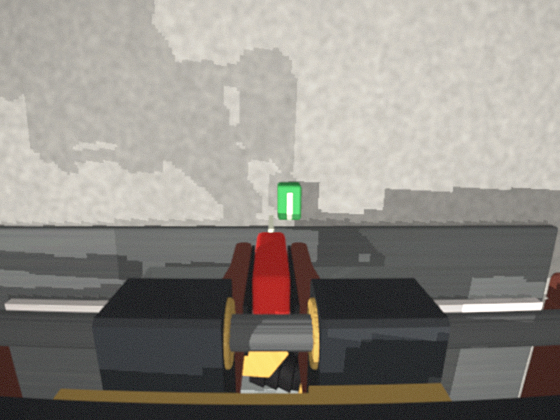

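The tab is at about column 271 and the marker's line at 289, roughly 11 mm further out.

```bash
python3 -m creep '[{"translation":[0,3,0],"angular":[0,0,0],"jaw":0},{"translation":[0,6,0],"angular":[0,0,0],"jaw":0},{"translation":[0,9,0],"angular":[0,0,0],"jaw":0},{"translation":[0,11,0],"angular":[0,0,0],"jaw":0},{"translation":[0,11,0],"angular":[0,0,0],"jaw":0},{"translation":[0,11,0],"angular":[0,0,0],"jaw":0},{"translation":[0,11,0],"angular":[0,0,0],"jaw":0},{"translation":[0,11,0],"angular":[0,0,0],"jaw":0}]'
cat > mk.py <<'E'
from h import *
import sys
o=pose(); i=ctrl.camera_info("wrist");b=snap("wrist",sys.argv[1])
hsv=cv2.cvtColor(b,cv2.COLOR_RGB2HSV)
for nm,lo,hi in(("red",(0,170,90),(6,255,255)),("green",(45,90,60),(80,255,255))):
    n,L,St,C=cv2.connectedComponentsWithStats(cv2.inRange(hsv,np.array(lo),np.array(hi)))
    for j in range(1,n):
        if St[j,4]>60:
            l,t,w,h=St[j,:4]; s=b[t:t+h,l:l+w]; y,x=np.nonzero(s.min(2)>200)
            print(nm,St[j].tolist())
            if nm=="green" and len(x): print("line",wst(atz("wrist",x.mean()+l,y.mean()+t,16,i),S)[0])
            if nm=="red": yy,xx=np.nonzero(L==j);k=yy<t+h*.4;print("tabtop",wst(atz("wrist",xx[k].mean(),yy[k].mean(),111,i),S)[0])
E
python3 mk.py w12
```

```text
t: 46.1
ee_pos: [445.2, 267.7, 83.5]
orientation: [-0.048, 3.14, 0.001]
ft_force: [-1.4, -0.7, 7.1]
width: 15.9
grasp_force: 30.0
t 46.1 tcp st [-129.4  247.7   83.5] yerr 0.0005 tilt [0.001 0.   ] w 15.9 F [-1.4 -0.7  7.1] g 30.0
red [252, 233, 38, 81, 2685]
tabtop [-147.2  246.6  111. ]
green [262, 182, 23, 38, 653]
line [-142.6  248.3   16. ]
```

```bash
python3 -m creep '[{"translation":[0,0.5,0],"angular":[0,0,0],"jaw":0},{"translation":[0,0.5,0],"angular":[0,0,0],"jaw":0.2},{"translation":[0,0.5,0],"angular":[0,0,0],"jaw":0.5},{"translation":[0,0.5,0],"angular":[0,0,0],"jaw":0.5},{"translation":[0,0,-40],"angular":[0,0,0],"jaw":0.5},{"translation":[0,0,-90],"angular":[0,0,0],"jaw":0.5},{"translation":[0,0,-140],"angular":[0,0,0],"jaw":0.7},{"translation":[0,0,-150],"angular":[0,0,0],"jaw":0.7}]'
python3 mk.py w13
python3 -m creep '[{"translation":[40,30,-20],"angular":[0,0,0],"jaw":0.7},{"translation":[40,85,-40],"angular":[0,0,0],"jaw":0.7},{"translation":[40,140,-40],"angular":[0,0,0],"jaw":0.7},{"translation":[40,200,-40],"angular":[0,0,0],"jaw":0.7},{"translation":[40,255,-40],"angular":[0,0,0],"jaw":0.7},{"translation":[40,310,-40],"angular":[0,0,0],"jaw":0.7},{"translation":[40,350,-40],"angular":[0,0,0],"jaw":0.7},{"translation":[40,350,-40],"angular":[0,0,0],"jaw":0.7}]'
python3 - <<'E'
from h import *
pose();a=snap("top","t9");b=snap("scene","s9")
cv2.imwrite("pics/c14.png",np.vstack([cv2.resize(a[150:330,90:430],(793,420)),b[150:330,0:560].copy()[:, :560].repeat(1,0) if 0 else cv2.resize(b[170:260,180:420],(793,180))[:180]])[:600,:,::-1])
im=cv2.imread("pics/t9.png");hsv=cv2.cvtColor(im,cv2.COLOR_BGR2HSV)
n,L,St,C=cv2.connectedComponentsWithStats(cv2.inRange(hsv,np.array((0,170,90)),np.array((6,255,255))))
for j in range(1,n):
    if St[j,4]>40: print(C[j].round(1),wst(atz("top",*C[j],111),S)[0],wst(atz("top",*C[j],228),S)[0])
E
```

```text
t: 47.15
ee_pos: [446.6, 268.3, 236.0]
orientation: [-0.047, 3.136, 0.005]
ft_force: [0.8, -0.2, 0.0]
width: 59.5
grasp_force: 0.0
t 47.15 tcp st [-128.   248.3  236. ] yerr 0.0002 tilt [0.005 0.003] w 59.5 F [ 0.8 -0.2  0. ] g 0.0
red [260, 182, 20, 41, 719]
tabtop [-138.   246.6  111. ]
green [264, 155, 15, 23, 239]
line [-143.   248.1   16. ]
t: 48.2
ee_pos: [393.2, 617.6, 269.0]
orientation: [0.051, -3.139, 0.004]
ft_force: [0.0, 0.2, 0.5]
width: 61.6
grasp_force: 0.0
t 48.2 tcp st [-170.9  599.   269. ] yerr 0.0026 tilt [-0.002 -0.003] w 61.6 F [0.  0.2 0.5] g 0.0
[320.7 222.6] [  22.6 -182.1  111. ] [-1.000e-01 -1.706e+02  2.280e+02]
[172.3 297.7] [-125.5  241.8  111. ] [-135.   215.3  228. ]
```

View pics/c14.png

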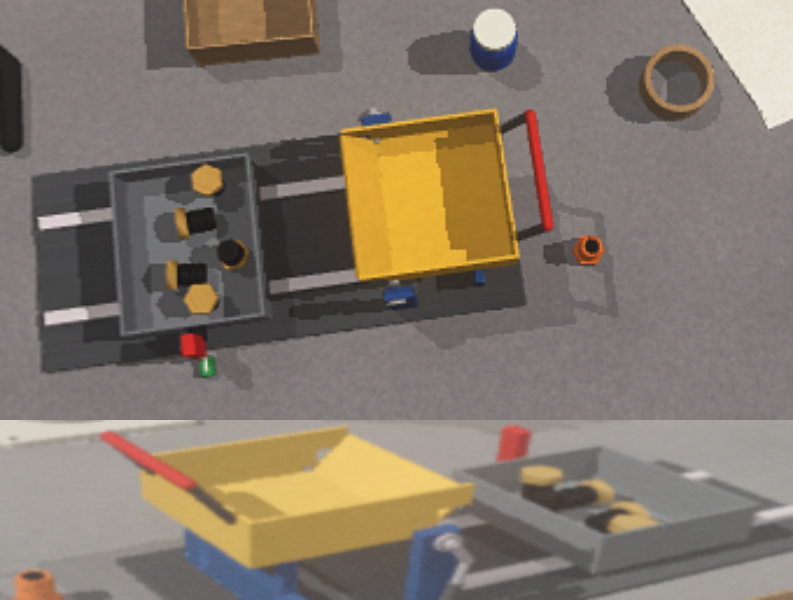

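All five fittings lie in the tray, the skip is upright and empty, the grip is within about 2 mm of level with the marker, and the tape, jar and orange look-alike are where they started. I'm handing in.

```bash
python3 -c "
from workcell import ctrl
print(ctrl.close_job())"
```

```text
the job is handed in; nothing more can be done
None
```

The job is handed in: all five fittings were dumped into the tray, the skip is back upright on its stop, and the tray is out with its grip within about 2 mm of the marker; pushing the tray home briefly loaded the wrist to about 60 N, and no verdict was shown.

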